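# Bleed the fuel filter on its bench stand

### The job

Bleed the diesel filter on the green stand: put the catch pan flat on the bench under the bleed spout, then, with the bleed tap still open, give the black primer plunger at least two full strokes, each right down to its stop and all the way back up. Then shut the tap fully (red lever square across its pipe) and leave the pan under the spout; do not disturb the spare filter, injector, spanner or jar.

Things in the scene. Friction and masses are not known exactly. Their poses are not given: they have to be found in the camera images.
- stand: Green filter stand, fixed. Origin: bench level, middle; -x is its front (robot side). Base plate x -115 to 135 mm, y +-120, 10 thick. Two uprights at y +-63, 195 high, hold the filter: aluminium head 116 wide, white can below, leaning 35 deg with its top forward. A 12 mm bleed pipe leaves the head along -y at x -50, z 196, through a brass valve at y -150 to an elbow at y -212.
- hoop (a point): Middle of the crossbar of the stand's carrying hoop: steel tube along the stand's y (180 mm long, 14 thick, 20 at the grey grip), 345 mm above the bench, right above the primer (stand x -42). Its legs, at y +-105, slope back to the base at x 75. It blocks a gripper coming straight down on the primer; one tilted along the primer's axis passes in front of it.
- primer_top (a point): Centre of the flat top of the black mushroom knob (48 mm across, 19 thick) on the primer plunger. Its z axis is the plunger's axis, pointing out of the knob: it leans 35 deg from vertical towards the stand's front (-x). At rest about 250 mm above the bench. It moves with the plunger.
- primer (a joint): How far the primer plunger is pressed in, m: 0 fully up, 0.022 against its stop. Presses along -z of primer_top. Spring return: about 4.5 N to start it, about 12 N at the stop; it comes back up by itself.
- spout (a point): Open lower end of the brass bleed spout (17 mm thick, vertical), 90 mm above the bench. Same axes as the stand.
- tap_pivot (a point): Axis of the tap lever, at the lever's mid-height (about 229 mm above the bench, 27 mm above the top of the pipe). Same axes as the stand; the lever turns about vertical.
- tap_tip (a point): Free end of the tap's red lever, 76 mm from the pivot, at its mid-height. Lever 16 mm wide, 13 high (red sleeve from 24 to 76 mm from the pivot). Open: lies over the pipe, pointing to the stand's -y. Closed: square across the pipe, pointing to the stand's -x (front).
- tap (a joint): Tap lever angle, rad: 0 open (along the pipe), 1.57 closed against its stop (across it). Stays where left; friction about 0.12 N m, so about 2 N at the sleeve.
- pan: Loose stainless catch pan, 130 x 96 mm outside, 34 high, walls and floor 3 mm, 0.2 kg, standing on the bench. Origin: centre of its underside, z up. Straight blue handle along its -x: from x -82 to -162 mm, 16 wide (y), 14 high, mid-height 27 mm above the bench; balance point near x -5.
- spare_filter: Bystander: black spin-on filter can, standing, 84 mm across, 112 high. Origin: centre of its underside.
- injector: Bystander: diesel injector lying down, 180 mm long along its x, 34 thick. Origin: underside.
- spanner: Bystander: steel spanner lying flat, 190 mm long along its x.
- jar: Bystander: jar with a green cap, 68 mm across, 85 high. Origin: centre of its underside.

How it is judged:
By the outcome, as a careful person would: the job done as asked, in the order asked, and still so for the second after the job is handed in, with the robot touching nothing.
It also fails if it takes over 69 s, if anything falls off the work surface, if the arm or the gripper's body presses on something with over 40 N, if the wrist force passes 120 N, or if a joint passes its speed limit or range.

### The arm

A 6-joint arm with a two-finger parallel gripper is mounted at the origin on the work surface. World frame = base frame: x ahead of the robot, y to its left, z up, the work surface at z = 0. Lengths are in m, angles in rad, forces in N, time in s.
With the tool pointing down it reaches from about 0.25 to 0.775 m from the base axis. Payload 4 kg.
Tool frame: the origin (TCP) lies midway between the tips of the shut fingers; the grasp point (between the pads) lies 19 mm behind it; z points along the fingers, y is the line along which they close (so a half turn about z gives the same grasp; the last joint's range is limited). The gripper opens to 94 mm and grips with 3 to 60 N. Pads are 16 mm wide; open, the fingers measure 119 mm over their backs; the gripper's body (75 mm by 177 mm) begins 78 mm behind the grasp point.
Start: joints at [1.054, 0.087, 1.371, -0, 1.684, -0.103], TCP at [0.221, 0.504, 0.206] pointing down, gripper open.
Joint ranges: [-3.1, 3.1], [-0.76, 2.03], [0.27, 2.55], [-1.08, 4.22], [0.17, 2.65], [-2.57, 2.57]. Speed limits (rad/s): [2.79, 2.79, 3.14, 3.14, 3.14, 3.14].

### API

Orientations are given as [roll, pitch, yaw] about the fixed x, y, z axes, in that order (R = Rz(yaw) Ry(pitch) Rx(roll)).
In Python, from bench import robot gives the robot as it stands. The module is installed in compiled form; this text tells all that it offers.
- The arm moves only by the tool arm_command, never from a script. Its argument "targets" is a list of rows, each a list of 4 numbers: the shift along the world's x, y, z as a fraction of full scale, then the turn about the world's z as a fraction of full scale. A call has 1 to 8 rows; each row is the pose to reach, as a shift and turn from the pose commanded when the call began; what a row does not reach only later rows make up. Full scale, the value 1, is 0.5 m for a shift and 120 degrees for a turn. A row lasts 1/12 s, in which the tool goes at most 41.7 mm and 7.16 degrees, less where a joint would pass 70% of its speed; a pose out of reach is approached as far as the arm can. A call with a number of a shift or a turn outside -1 to 1 is refused whole. A call with a gripper value outside its range is refused whole. "claw" is the closure, from 0 (fully open) to 1 (shut), set as the call begins (left out, the last holds). The fingers move at their own pace and stop on an object; the grip force is fixed at half the most. Time passes only in rows, so rows that repeat a pose let the fingers close. It gives the time, the measured TCP pose, the force, the opening and the grip force at its end, in the units of the state.
- robot.get_obs(): the state, without advancing time (a new reading comes with each control period).
- robot.snapshot(name): name is "side" or "top"; returns the picture (480x640x3 uint8, red, green, blue); there is no depth.
- robot.camera_info(name): a dict with "vfov" (degrees; the focal length in pixels is half the picture's height over the tangent of half this angle, whatever the lens; pixels are square), "cx", "cy" (the principal point, pixels), "extrinsics" (4x4, takes a point from camera to world coordinates). Camera axes: x right, y up, looking along -z (the intrinsics and any distortion apply to the point x, -y, -z); pixel columns grow to the right and rows downward; lengths in m; the calibration is good to about 2 mm. A picture is of the moment at which its call begins. camera_info takes no time and is no camera call.
- robot.close_job(): hands the job in; it is judged then, once.
The state is a dict: "time": time; "joint_positions": joint angles; "qvel": joint speeds; "joint_torque": joint torques, N m; "tool_pos": TCP position; "ee_rot": TCP orientation; "wrist_force": force on the tool from outside, world axes, zero at the start; "wrist_torque": the same for the moment, N m; "width": finger opening in m; "finger_force": force on a finger pad.
Only numpy, scipy, OpenCV 4.12 (cv2) and the standard library are available. Lean on these libraries where they do the work, as an engineer would, in place of code of your own. Each camera call takes 0.05 s, during which the arm holds its last target. There are 200 camera calls.

## Working session

There is one attempt and no reset: what is moved stays moved. The work goes in short steps, Python scripts to look and compute and a tool call to move; the robot and the scene stay as the last step left them, time stands still between calls to the robot, and variables do not carry over. Pictures are saved under pics/ and viewed, at most 10 in all, crops included, and the job is handed in when it is done.

Besides the shell and the picture viewer there is one more tool, called after ">>>" by a JSON object that holds its "op" and its "data". arm_command: Moves the arm, as the interface text tells. Shift numbers are shares of 0.5 m and turn numbers shares of 120 degrees, none past 1 either way. Its arguments: {"type":"object","properties":{"targets":{"type":"array"},"claw":{"type":"number"}},"required":["targets"]}

```bash
mkdir -p pics; python3 - <<'E'
from bench import robot
import cv2
for n in("side","top"):
    cv2.imwrite(f"pics/{n}0.png",robot.snapshot(n)[:,:,::-1]); print(n,robot.camera_info(n))
print(robot.get_obs())
E
```

```text
side {'vfov': 51.41235305330338, 'cx': 327.7996983187655, 'cy': 235.14994658572218, 'extrinsics': array([[ 0.84720096,  0.4177427 , -0.32824012,  0.11558838],
       [-0.53110847,  0.65059839, -0.54281261, -0.61948179],
       [-0.01320351,  0.63420247,  0.77305426,  1.16398577],
       [ 0.        ,  0.        ,  0.        ,  1.        ]])}
top {'vfov': 43.02796242531335, 'cx': 316.61051727607764, 'cy': 243.46474388016244, 'extrinsics': array([[-0.02497607,  0.98638122, -0.16256781,  0.29964419],
       [-0.99967747, -0.02389527,  0.00860052,  0.03084422],
       [ 0.00459879,  0.16273018,  0.98665989,  1.61258225],
       [ 0.        ,  0.        ,  0.        ,  1.        ]])}
{'time': 0.1, 'joint_positions': array([ 1.05391336e+00,  8.79000597e-02,  1.37206628e+00, -4.82976699e-05,
        1.68358561e+00, -1.03146950e-01]), 'qvel': array([ 0.00093528, -0.00276627, -0.00108225, -0.00026453, -0.00062692,
        0.00128212]), 'joint_torque': array([ 3.79806253e-03, -3.41250980e+01, -3.03301406e+01,  7.21081230e-02,
        3.03708413e-02, -8.51996720e-05]), 'tool_pos': array([0.22092375, 0.50315662, 0.20442954]), 'ee_rot': array([-3.13963883e+00, -1.53990873e-04,  2.72785109e+00]), 'wrist_force': array([ 0.34399211,  0.18909532, -0.74304616]), 'wrist_torque': array([-0.0181593 ,  0.01533961,  0.01293338]), 'finger_force': 0.0, 'width': 0.09391848125316354}
```

View pics/side0.png

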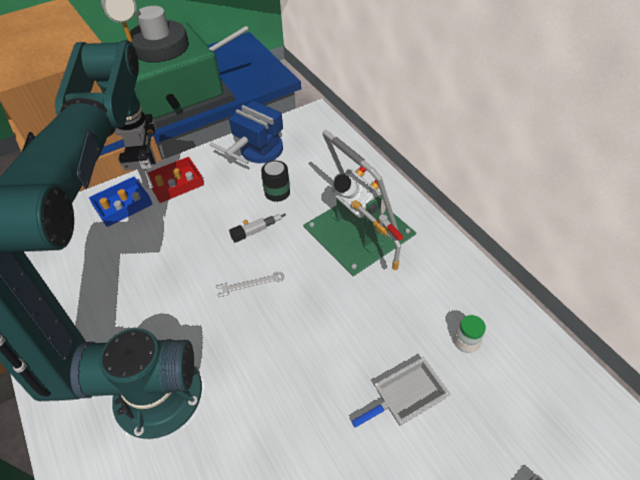

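View pics/top0.png

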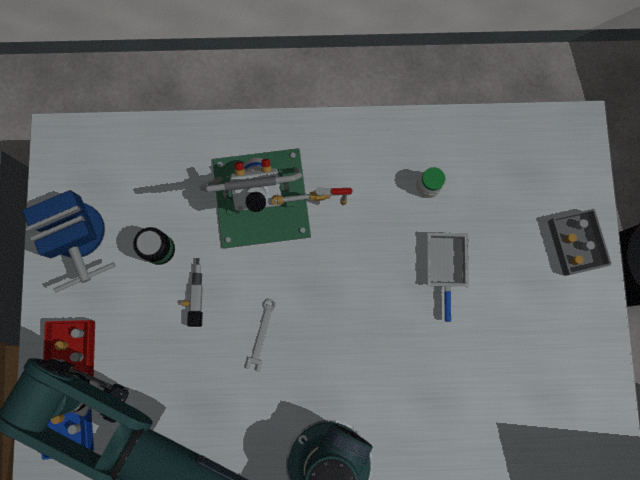

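```bash
cat > h.py <<'E'
import numpy as np, cv2
from bench import robot
def cam(n):
    c=robot.camera_info(n);E=np.array(c["extrinsics"]);f=240/np.tan(np.radians(c["vfov"])/2)
    return E[:3,:3],E[:3,3],f,c["cx"],c["cy"]
def ray(n,u,v):
    R,t,f,cx,cy=cam(n); d=R@np.array([(u-cx)/f,-(v-cy)/f,-1]); return t,d/np.linalg.norm(d)
def atz(n,uv,z):
    t,d=ray(n,*uv); return t+d*(z-t[2])/d[2]
def tri(s,p):
    a,d=ray("side",*s);b,e=ray("top",*p)
    k=np.linalg.lstsq(np.c_[d,-e],b-a,rcond=None)[0]
    P,Q=a+k[0]*d,b+k[1]*e; return (P+Q)/2,np.linalg.norm(P-Q)
def proj(n,P):
    R,t,f,cx,cy=cam(n); q=R.T@(np.array(P)-t); return cx+f*q[0]/-q[2],cy-f*q[1]/-q[2]
def crop(im,x0,y0,w,h,s): return cv2.resize(im[y0:y0+h,x0:x0+w],None,fx=s,fy=s,interpolation=cv2.INTER_CUBIC)
E
python3 - <<'E'
from h import *
s=cv2.imread("pics/side0.png");t=cv2.imread("pics/top0.png")
o=np.zeros((600,800,3),np.uint8)
a=crop(s,300,125,120,150,4);o[:600,:480]=a
b=crop(t,205,145,160,110,2);o[:220,480:]=b
c=crop(t,415,225,65,105,2);o[230:440,480:610]=c
c=crop(s,100,95,60,90,2);o[230:410,620:740]=c
c=crop(s,340,345,120,90,1.5);o[450:585,480:660]=c
cv2.imwrite("pics/c1.png",o)
E
```

```text
(no output)
```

View pics/c1.png

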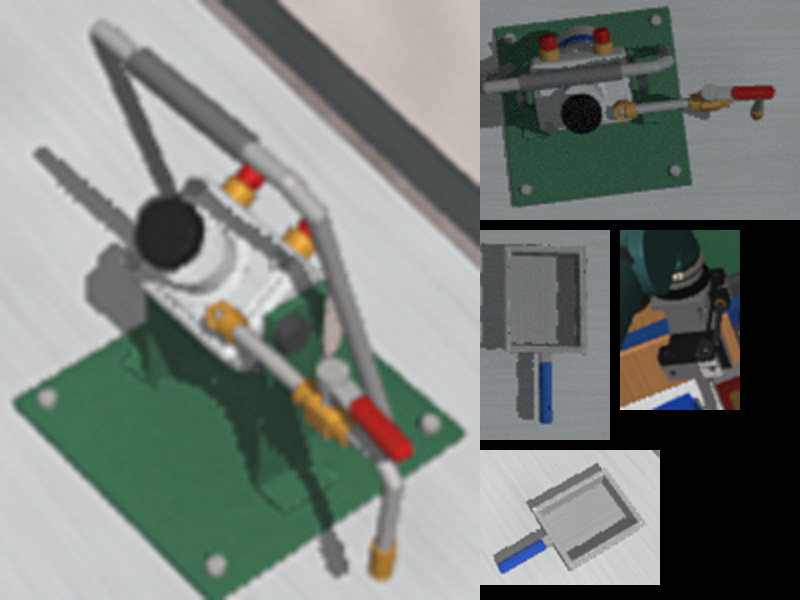

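```bash
python3 - <<'E'
from h import *
np.set_printoptions(precision=4,suppress=True)
S=lambda u,v:(300+u/4-.4,125+v/4-.4)
T=lambda u,v:(205+(u-480)/2-.25,145+v/2-.25)
P=lambda u,v:(415+(u-480)/2-.25,225+(v-230)/2-.25)
Q=lambda u,v:(340+(u-480)/1.5,345+(v-450)/1.5)
for n,a,b in [("knob",S(168,230),T(581,114)),("pivot",S(332,370),T(712,90)),("tip",S(408,452),T(774,92)),("spout",S(382,577),T(757,116)),
 ("hoopL",S(105,28),T(487,88)),("hoopR",S(318,212),T(670,64)),("handleEnd",Q(502,568),P(545,422)),("handleStart",Q(545,544),P(543,364)),
 ("panA",Q(600,466),P(505,247)),("panB",Q(642,521),P(586,247)),("panC",Q(572,569),P(586,352)),("panD",Q(530,502),P(505,352))]:
    print(n,*tri(a,b))
for n,b in [("c++-",T(495,26)),("c+-",T(668,8)),("c--",T(691,184)),("c-+",T(513,206))]: print(n,atz("top",b,.01))
for n,b in [("c-+",S(14,403)),("c+-",S(466,433)),("c--",S(215,602))]: print(n,atz("side",b,.01))
E
```

```text
knob [0.6274 0.1565 0.2476] 0.0049023641998056835
pivot [0.6524 0.0059 0.2389] 0.0008543140514064355
tip [ 0.6522 -0.0675  0.2338] 0.0063690952685269975
spout [ 0.6588 -0.055   0.0853] 0.006733260919083848
hoopL [0.6357 0.2468 0.3478] 0.007683740618784146
hoopR [0.6625 0.0509 0.3306] 0.008105216233446873
handleEnd [ 0.3539 -0.3174  0.0272] 0.008178156482282161
handleStart [ 0.4301 -0.3209  0.0224] 0.010051147221558462
panA [ 0.5781 -0.2733  0.0448] 0.00017281346591328122
panB [ 0.5753 -0.3792  0.0449] 0.0004520313538865695
panC [ 0.4418 -0.3755  0.0298] 0.005858133376789261
panD [ 0.4421 -0.2648  0.0554] 0.005666153439096496
c++- [0.8076 0.2957 0.01  ]
c+- [0.8276 0.0592 0.01  ]
c-- [0.5823 0.0334 0.01  ]
c-+ [0.5583 0.271  0.01  ]
c-+ [0.5628 0.2642 0.01  ]
c+- [0.833  0.0554 0.01  ]
c-- [0.5889 0.0291 0.01  ]
```

>>> {"op": "arm_command", "data": {"targets": [[0.2,-0.6,0,0.176],[0.2,-0.6,0,0.176],[0.2,-0.6,0,0.176],[0.2,-0.6,0,0.176],[0.2,-0.6,0,0.176],[0.2,-0.6,0,0.176],[0.2,-0.6,0,0.176],[0.2,-0.6,0,0.176]], "claw": 0}}

```text
time: 0.77
tool_pos: [0.3212, 0.2008, 0.2052]
ee_rot: [-3.141, 0.0, 3.095]
wrist_force: [1.4, 0.8, 0.2]
width: 0.0937
finger_force: 0.0
```

>>> {"op": "arm_command", "data": {"targets": [[0.1,-0.6,0,0],[0.1,-0.6,0,0],[0.1,-0.6,0,0],[0.1,-0.6,0,0],[0.1,-0.6,0,0],[0.1,-0.6,0,0],[0.1,-0.6,0,0],[0.1,-0.6,0,0]]}}

```text
time: 1.43
tool_pos: [0.3708, -0.1012, 0.2048]
ee_rot: [-3.14, -0.001, 3.09]
wrist_force: [0.7, 0.1, 0.4]
width: 0.0939
finger_force: 0.0
```

>>> {"op": "arm_command", "data": {"targets": [[0.084,-0.444,-0.1,0],[0.084,-0.444,-0.1,0],[0.084,-0.444,-0.1,0],[0.084,-0.444,-0.1,0],[0.084,-0.444,-0.1,0],[0.084,-0.444,-0.1,0],[0.084,-0.444,-0.1,0],[0.084,-0.444,-0.1,0]]}}

```text
time: 2.1
tool_pos: [0.4125, -0.3187, 0.154]
ee_rot: [3.139, -0.002, 3.094]
wrist_force: [0.8, 1.0, -0.0]
width: 0.0944
finger_force: 0.0
```

```bash
python3 - <<'E'
from h import *
s=robot.snapshot("side")[:,:,::-1];t=robot.snapshot("top")[:,:,::-1]
o=np.zeros((600,800,3),np.uint8)
o[:600,:400]=crop(s,290,220,160,240,2.5);o[:600,400:]=crop(t,380,200,160,240,2.5)
cv2.imwrite("pics/c2.png",o); r=robot.get_obs();print(r["time"],r["tool_pos"],r["ee_rot"],r["joint_positions"])
E
```

```text
2.2 [ 0.4130381  -0.31750964  0.15543892] [ 3.14060948e+00 -3.34358033e-04  3.09689486e+00] [-7.64582112e-01  3.85544414e-02  1.52123467e+00  5.18828619e-04
  1.58270314e+00 -2.29067453e+00]
```

View pics/c2.png

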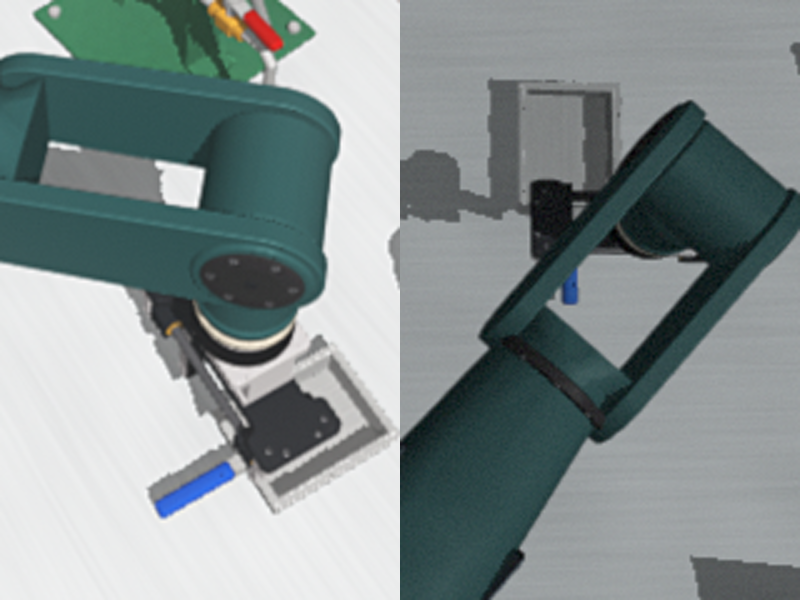

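>>> {"op": "arm_command", "data": {"targets": [[0,0,-0.2,0],[0,0,-0.2,0],[0,0,-0.2,0],[0,0,-0.29,0],[0,0,-0.29,0],[0,0,-0.29,0],[0,0,-0.29,0]]}}

```text
time: 2.78
tool_pos: [0.414, -0.3183, 0.0124]
ee_rot: [-3.14, 0.002, 3.098]
wrist_force: [-0.3, 0.5, 0.7]
width: 0.094
finger_force: 0.0
```

>>> {"op": "arm_command", "data": {"targets": [[0,0,0,0],[0,0,0,0],[0,0,0,0],[0,0,0,0],[0,0,0,0],[0,0,0,0],[0,0,0,0],[0,0,0,0]], "claw": 1}}

```text
time: 3.45
tool_pos: [0.4131, -0.3184, 0.0105]
ee_rot: [3.141, -0.0, 3.096]
wrist_force: [-1.1, 0.3, 0.8]
width: 0.0441
finger_force: 0.0
```

>>> {"op": "arm_command", "data": {"targets": [[0,0,0,0],[0,0,0,0],[0,0,0,0],[0,0,0,0],[0,0,0,0],[0,0,0,0],[0,0,0,0],[0,0,0,0]], "claw": 1}}

```text
time: 4.12
tool_pos: [0.4131, -0.3185, 0.0104]
ee_rot: [3.142, -0.0, 3.096]
wrist_force: [-0.7, -0.8, -0.3]
width: 0.0159
finger_force: 29.9
```

>>> {"op": "arm_command", "data": {"targets": [[0,0.03,0.004,0],[0,0.1,0.004,0],[0,0.17,0.004,0],[0,0.24,0.004,0],[0,0.31,0.004,0],[0,0.38,0.004,0],[0,0.46,0.004,0],[0,0.52,0.004,0]]}}

```text
time: 4.78
tool_pos: [0.4114, -0.055, 0.012]
ee_rot: [3.14, -0.002, 3.097]
wrist_force: [0.4, -1.6, -1.6]
width: 0.016
finger_force: 30.0
```

>>> {"op": "arm_command", "data": {"targets": [[0.02,0.015,0,0],[0.07,0.015,0,0],[0.12,0.015,0,0],[0.17,0.015,0,0],[0.22,0.015,0,0],[0.27,0.015,0,0],[0.285,0.015,-0.004,0],[0.285,0.015,-0.004,0]]}}

```text
time: 5.45
tool_pos: [0.5574, -0.0506, 0.0105]
ee_rot: [3.141, 0.001, 3.097]
wrist_force: [0.9, -1.0, -0.1]
width: 0.0156
finger_force: 30.0
```

```bash
python3 - <<'E'
from h import *
s=robot.snapshot("side")[:,:,::-1];t=robot.snapshot("top")[:,:,::-1]
o=np.zeros((600,800,3),np.uint8)
o[:600,:400]=crop(s,300,180,160,240,2.5);o[:600,400:]=crop(t,270,120,160,240,2.5)
cv2.imwrite("pics/c3.png",o); r=robot.get_obs();print(r["time"],r["tool_pos"],r["ee_rot"],r["joint_positions"])
E
```

```text
5.55 [ 0.55542109 -0.05062995  0.01041845] [3.14121294e+00 3.54049898e-05 3.09667504e+00] [-1.92804292e-01  2.23478679e-01  1.61515742e+00  3.94860076e-04
  1.30297751e+00 -1.71878751e+00]
```

View pics/c3.png

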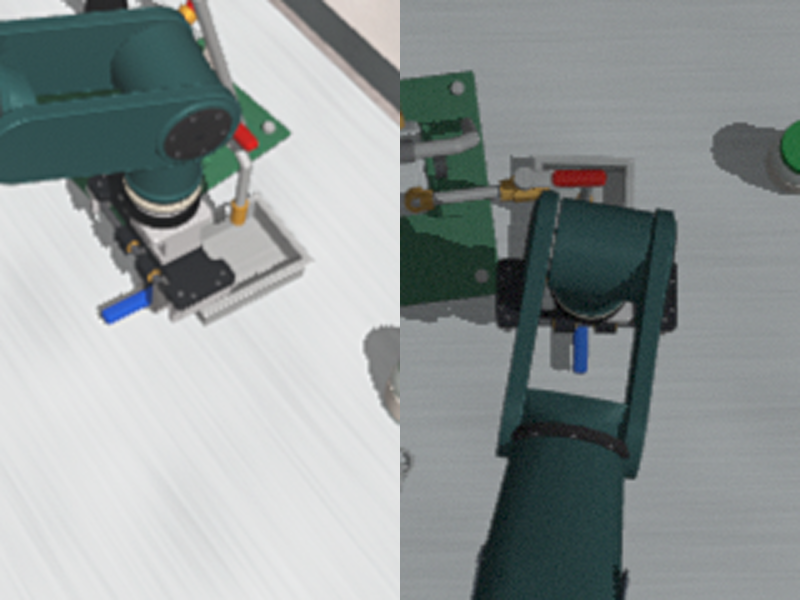

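>>> {"op": "arm_command", "data": {"targets": [[0,0,0,0],[0,0,0,0],[0,0,0,0],[0,0,0,0],[0,0,0,0],[0,0,0,0],[0,0,0,0],[0,0,0,0]], "claw": 0.4}}

```text
time: 6.22
tool_pos: [0.5556, -0.0509, 0.0106]
ee_rot: [3.142, 0.0, 3.096]
wrist_force: [-0.7, 0.7, -0.4]
width: 0.0563
finger_force: 0.0
```

>>> {"op": "arm_command", "data": {"targets": [[0,0,0.06,0],[0,0,0.14,0],[-0.04,0,0.22,0],[-0.1,0,0.3,0],[-0.1,-0.08,0.38,0],[-0.1,-0.16,0.45,0],[-0.1,-0.24,0.5,0],[-0.1,-0.32,0.5,0]]}}

```text
time: 6.88
tool_pos: [0.5067, -0.1806, 0.2554]
ee_rot: [-3.139, 0.007, 3.099]
wrist_force: [1.1, -0.8, 0.4]
width: 0.0566
finger_force: 0.0
```

>>> {"op": "arm_command", "data": {"targets": [[0,-0.08,0,0],[0,-0.16,0,0],[0,-0.24,0,0],[0,-0.32,0,0],[0.07,-0.36,0,0],[0.15,-0.36,0,0],[0.22,-0.36,0,0],[0.3,-0.36,0,0]], "claw": 1}}

```text
time: 7.55
tool_pos: [0.6564, -0.3611, 0.2502]
ee_rot: [3.141, -0.0, 3.094]
wrist_force: [0.9, -0.8, 1.3]
width: 0.0064
finger_force: 0.0
```

>>> {"op": "arm_command", "data": {"targets": [[0.5,0,0,0],[0.5,0,0,0],[0.5,0,0,0],[0.5,0,0,0],[0.5,0,0,0],[0.5,0,0,0],[0.5,0,0,0],[0.5,0,0,0]]}}

```text
time: 8.22
tool_pos: [0.7939, -0.3218, 0.2053]
ee_rot: [-3.128, 0.038, 3.097]
wrist_force: [-0.2, 0.2, 0.6]
width: 0.0005
finger_force: 0.0
```

>>> {"op": "arm_command", "data": {"targets": [[0.5,-0.2,0.3,0],[0.5,-0.2,0.3,0],[0.5,-0.2,0.3,0],[0.5,-0.2,0.3,0],[0.5,-0.2,0.3,0],[0.5,-0.2,0.3,0]]}}

```text
time: 8.72
tool_pos: [0.7998, -0.3244, 0.216]
ee_rot: [-3.117, 0.069, 3.097]
wrist_force: [0.1, 0.1, 0.0]
width: 0.0005
finger_force: 0.0
```

```bash
python3 - <<'E'
from h import *
r=robot.get_obs();print(r["time"],r["tool_pos"],r["ee_rot"],r["joint_positions"])
E
```

```text
8.7167 [ 0.79983385 -0.32442447  0.21597376] [-3.11729288  0.06854311  3.09662296] [-0.45293948  0.85989558  0.2742803   0.0052027   1.93485803 -1.97590396]
```

>>> {"op": "arm_command", "data": {"targets": [[0,0,0,0],[0,0,0,0]]}}

```text
time: 8.88
tool_pos: [0.8, -0.3241, 0.215]
ee_rot: [-3.118, 0.067, 3.097]
wrist_force: [0.7, -0.1, 0.8]
width: 0.0002
finger_force: 0.0
```

>>> {"op": "arm_command", "data": {"targets": [[-0.15,0,0,0],[-0.3,0,0,0],[-0.3,0,0,0]]}}

```text
time: 9.13
tool_pos: [0.6884, -0.3238, 0.2113]
ee_rot: [-3.119, 0.064, 3.098]
wrist_force: [0.6, -1.0, 1.3]
width: 0.0004
finger_force: 0.0
```

>>> {"op": "arm_command", "data": {"targets": [[0.05,-0.02,0.05,-0.06],[0.1,-0.04,0.1,-0.12],[0.1,-0.04,0.1,-0.19],[0.1,-0.04,0.1,-0.19],[0.1,-0.04,0.1,-0.19]]}}

```text
time: 9.55
tool_pos: [0.7391, -0.3439, 0.2648]
ee_rot: [-3.118, 0.067, 2.699]
wrist_force: [-0.9, -0.5, -0.2]
width: 0.0005
finger_force: 0.0
```

>>> {"op": "arm_command", "data": {"targets": [[0.9,-0.43,0.1,0],[0.9,-0.43,0.1,0],[0.9,-0.43,0.1,0]]}}

```text
time: 9.8
tool_pos: [0.7811, -0.3658, 0.2333]
ee_rot: [-3.118, 0.096, 2.701]
wrist_force: [-1.1, -0.6, -0.2]
width: 0.0001
finger_force: 0.0
```

>>> {"op": "arm_command", "data": {"targets": [[0.9,-0.43,0.1,0],[0.9,-0.43,0.1,0]]}}

```text
time: 9.97
tool_pos: [0.8017, -0.3768, 0.217]
ee_rot: [-3.118, 0.136, 2.702]
wrist_force: [-0.5, -0.2, 0.4]
width: 0.0005
finger_force: 0.0
```

>>> {"op": "arm_command", "data": {"targets": [[0.9,-0.43,0.1,0]]}}

```text
time: 10.05
tool_pos: [0.8141, -0.3832, 0.2078]
ee_rot: [-3.118, 0.161, 2.702]
wrist_force: [-1.1, -0.1, 0.3]
width: 0.0004
finger_force: 0.0
```

>>> {"op": "arm_command", "data": {"targets": [[0.9,-0.43,0.1,0]]}}

```text
time: 10.13
tool_pos: [0.827, -0.3898, 0.1997]
ee_rot: [-3.118, 0.19, 2.703]
wrist_force: [-0.3, 0.1, 0.5]
width: 0.0007
finger_force: 0.0
```

```bash
python3 - <<'E'
from h import *
r=robot.get_obs();print(r["time"],r["tool_pos"],r["ee_rot"],r["joint_positions"])
E
```

```text
10.1333 [ 0.82700666 -0.3898303   0.19972769] [-3.11758417  0.19006763  2.70282157] [-0.49748365  0.88602181  0.27379875 -0.01320012  1.79062213 -1.63133374]
```

>>> {"op": "arm_command", "data": {"targets": [[0.9,-0.43,0.3,0]]}}

```text
time: 10.22
tool_pos: [0.8368, -0.395, 0.1959]
ee_rot: [-3.118, 0.215, 2.704]
wrist_force: [-0.4, 0.2, -0.4]
width: 0.0006
finger_force: 0.0
```

>>> {"op": "arm_command", "data": {"targets": [[0.9,-0.43,0.3,0]]}}

```text
time: 10.3
tool_pos: [0.847, -0.4003, 0.1965]
ee_rot: [-3.117, 0.246, 2.704]
wrist_force: [-0.0, 0.6, 0.3]
width: 0.0002
finger_force: 0.0
```

>>> {"op": "arm_command", "data": {"targets": [[0.9,-0.43,0.3,0]]}}

```text
time: 10.38
tool_pos: [0.8572, -0.4056, 0.197]
ee_rot: [-3.117, 0.277, 2.705]
wrist_force: [-0.5, 0.0, -0.2]
width: 0.0006
finger_force: 0.0
```

>>> {"op": "arm_command", "data": {"targets": [[0.9,-0.43,0.3,0]]}}

```text
time: 10.47
tool_pos: [0.8673, -0.4108, 0.1967]
ee_rot: [-3.117, 0.306, 2.706]
wrist_force: [-0.5, 0.5, 0.6]
width: 0.0003
finger_force: 0.0
```

>>> {"op": "arm_command", "data": {"targets": [[0.9,-0.43,0.3,0]]}}

```text
time: 10.55
tool_pos: [0.8774, -0.416, 0.1963]
ee_rot: [-3.117, 0.335, 2.707]
wrist_force: [0.2, 0.6, -0.7]
width: 0.0002
finger_force: 0.0
```

>>> {"op": "arm_command", "data": {"targets": [[0.9,-0.43,0.3,0]]}}

```text
time: 10.63
tool_pos: [0.8874, -0.4211, 0.1959]
ee_rot: [-3.116, 0.365, 2.707]
wrist_force: [-0.3, -1.0, 0.7]
width: 0.0004
finger_force: 0.0
```

>>> {"op": "arm_command", "data": {"targets": [[0.9,-0.43,0.3,0]]}}

```text
time: 10.72
tool_pos: [0.8974, -0.4263, 0.1958]
ee_rot: [-3.116, 0.394, 2.708]
wrist_force: [-0.1, 0.5, -0.2]
width: 0.0007
finger_force: 0.0
```

>>> {"op": "arm_command", "data": {"targets": [[0.9,-0.43,0.3,0]]}}

```text
time: 10.8
tool_pos: [0.9073, -0.4314, 0.1957]
ee_rot: [-3.116, 0.423, 2.709]
wrist_force: [-0.1, 0.4, -0.6]
width: 0.0007
finger_force: 0.0
```

```bash
python3 - <<'E'
from h import *
r=robot.get_obs();print(r["time"],r["tool_pos"],r["ee_rot"],r["joint_positions"])
E
```

```text
10.8 [ 0.90731519 -0.43138183  0.19568403] [-3.11565307  0.42295332  2.70890324] [-0.50091533  0.91958759  0.27383286  0.00209848  1.52447708 -1.63309938]
```

>>> {"op": "arm_command", "data": {"targets": [[0.9,-0.43,0.3,0]]}}

```text
time: 10.88
tool_pos: [0.9172, -0.4364, 0.1958]
ee_rot: [-3.115, 0.452, 2.71]
wrist_force: [-1.0, -0.6, -0.1]
width: 0.0003
finger_force: 0.0
```

>>> {"op": "arm_command", "data": {"targets": [[0.9,-0.43,0.3,0]]}}

```text
time: 10.97
tool_pos: [0.9269, -0.4414, 0.196]
ee_rot: [-3.115, 0.481, 2.711]
wrist_force: [-0.2, -0.4, -0.1]
width: 0.0003
finger_force: 0.0
```

>>> {"op": "arm_command", "data": {"targets": [[0.9,-0.43,0.3,0]]}}

```text
time: 11.05
tool_pos: [0.9366, -0.4463, 0.1964]
ee_rot: [-3.114, 0.51, 2.712]
wrist_force: [1.1, 0.4, 1.0]
width: 0.0005
finger_force: 0.0
```

>>> {"op": "arm_command", "data": {"targets": [[0.9,-0.43,0.3,0]]}}

```text
time: 11.13
tool_pos: [0.9461, -0.4511, 0.1969]
ee_rot: [-3.114, 0.54, 2.713]
wrist_force: [0.5, -0.3, -0.5]
width: 0.0009
finger_force: 0.0
```

>>> {"op": "arm_command", "data": {"targets": [[0.9,-0.43,0.3,0]]}}

```text
time: 11.22
tool_pos: [0.9554, -0.4559, 0.1976]
ee_rot: [-3.113, 0.568, 2.713]
wrist_force: [-0.1, -0.4, 0.2]
width: 0.0004
finger_force: 0.0
```

>>> {"op": "arm_command", "data": {"targets": [[0.9,-0.43,0.3,0]]}}

```text
time: 11.3
tool_pos: [0.9646, -0.4605, 0.1983]
ee_rot: [-3.112, 0.597, 2.714]
wrist_force: [0.4, 0.3, 0.5]
width: 0.0001
finger_force: 0.0
```

>>> {"op": "arm_command", "data": {"targets": [[-0.08,0.03,0.04,0],[-0.16,0.06,0.08,0.0],[-0.24,0.1,0.14,0],[-0.32,0.15,0.2,0.05],[-0.4,0.2,0.2,0.1],[-0.48,0.25,0.2,0.15],[-0.56,0.3,0.2,0.2],[-0.64,0.35,0.2,0.254]]}}

```text
time: 11.97
tool_pos: [0.6932, -0.3154, 0.2983]
ee_rot: [-3.108, 0.598, -3.029]
wrist_force: [-0.3, 0.2, -0.7]
width: 0.0005
finger_force: 0.0
```

>>> {"op": "arm_command", "data": {"targets": [[0,0,0,0],[0,0,0,0]]}}

```text
time: 12.13
tool_pos: [0.6936, -0.3173, 0.2972]
ee_rot: [-3.11, 0.597, -3.038]
wrist_force: [0.7, -0.1, -0.1]
width: 0.0007
finger_force: 0.0
```

```bash
python3 - <<'E'
from h import *
r=robot.get_obs();print(r["time"],r["tool_pos"],r["ee_rot"],r["joint_positions"])
s=robot.snapshot("side")[:,:,::-1];t=robot.snapshot("top")[:,:,::-1]
o=np.zeros((600,800,3),np.uint8)
o[:480,:400]=crop(s,300,120,160,192,2.5);o[:480,400:]=crop(t,200,130,160,192,2.5)
cv2.imwrite("pics/c4.png",o)
E
```

```text
12.1333 [ 0.69360869 -0.31734297  0.2972064 ] [-3.11023223  0.59673505 -3.03837732] [-0.67726793  0.18346897  1.20216828  0.39671977  1.30595136 -2.35806059]
```

View pics/c4.png

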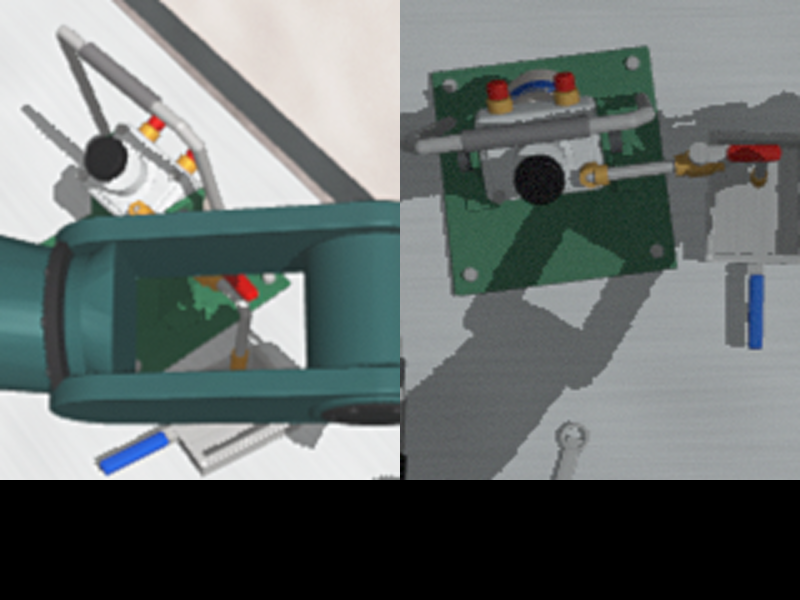

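```bash
python3 - <<'E'
from h import *
from scipy.optimize import least_squares
np.set_printoptions(precision=4,suppress=True)
B={}
for n,f,(x0,y0,x1,y1) in [("side","pics/side0.png",(328,168,362,200)),("top","pics/top0.png",(242,188,270,216))]:
    g=cv2.imread(f)[y0:y1,x0:x1]; m=(g.max(2)<60).astype(np.uint8)
    k,l,st,c=cv2.connectedComponentsWithStats(m); i=1+np.argmax(st[1:,4]); B[n]=c[i]+[x0,y0]; print(n,B[n],st[i])
y=.1; ax=np.array([-.5736*np.cos(y),-.5736*np.sin(y),.8192]); e1=np.array([-np.sin(y),np.cos(y),0]);e2=np.cross(ax,e1)
a=np.linspace(0,2*np.pi,60)
def cen(n,T):
    P=np.array([proj(n,T-h*ax+.024*(np.cos(t)*e1+np.sin(t)*e2)) for h in(0,.019) for t in a]).astype(np.float32)
    h=cv2.convexHull(P);M=cv2.moments(h);return np.array([M['m10']/M['m00'],M['m01']/M['m00']]),h.reshape(-1,2)
f=lambda T:np.r_[cen("side",T)[0]-B["side"],cen("top",T)[0]-B["top"]]
r=least_squares(f,[.627,.156,.25],x_scale=.01);print(r.x,r.fun)
for n in B:h=cen(n,r.x)[1];print(n,h.min(0),h.max(0))
o=np.array([.686,.162]);d=r.x[:2]-o;print("stand xy",d@[np.cos(y),np.sin(y)],d@[-np.sin(y),np.cos(y)])
E
```

```text
side [341.8233 182.8405] [  6   6  17  18 232]
top [255.1065 201.5769] [  3   4  21  20 338]Traceback (most recent call last):
  File "<stdin>", line 14, in <module>
    return func(*args, **kwargs)
    result = trf(vector_fun.fun, vector_fun.jac, x0, f0, J0, lb, ub, ftol, xtol,
                 gtol, max_nfev, x_scale, loss_function, tr_solver,
                 tr_options.copy(), verbose, callback=callback_wrapped)
    return trf_no_bounds(
        fun, jac, x0, f0, J0, ftol, xtol, gtol, max_nfev, x_scale,
        loss_function, tr_solver, tr_options, verbose, callback=callback)
    f_new = fun(x_new)
    self._update_fun()
    ~~~~~~~~~~~~~~~~^^
    self.f = self.fun_wrapped(xp_copy(self.x))
             ~~~~~~~~~~~~~~~~^^^^^^^^^^^^^^^^^
    return np.atleast_1d(self.fun(x))
                         ~~~~~~~~^^^
    return self.f(x, *self.args, **self.kwargs)
           ~~~~~~^^^^^^^^^^^^^^^^^^^^^^^^^^^^^^
  File "<stdin>", line 13, in <lambda>
  File "<stdin>", line 11, in cen
  File "h.py", line 15, in proj
    R,t,f,cx,cy=cam(n); q=R.T@(np.array(P)-t); return cx+f*q[0]/-q[2],cy-f*q[1]/-q[2]
                ~~~^^^
  File "h.py", line 4, in cam
    c=robot.camera_info(n);E=np.array(c["extrinsics"]);f=240/np.tan(np.radians(c["vfov"])/2)
ValueError: time passes only in moves, steps and waits
```

>>> {"op": "arm_command", "data": {"targets": [[-0.08,0.02,0.04,0],[-0.15,0.05,0.06,0],[-0.22,0.1,0.06,0],[-0.28,0.16,0.06,0],[-0.3,0.24,0.06,0],[-0.3,0.32,0.06,0],[-0.3,0.4,0.06,0],[-0.3,0.48,0.06,0]]}}

```text
time: 12.9
tool_pos: [0.5458, -0.0756, 0.3262]
ee_rot: [-3.112, 0.597, -3.038]
wrist_force: [0.7, 0.3, -0.1]
width: 0.0004
finger_force: 0.0
```

>>> {"op": "arm_command", "data": {"targets": [[0,0.08,0,0],[0,0.16,0,0],[0,0.24,0,0],[0,0.32,0,0],[0,0.4,0,0],[0.03,0.45,0,0],[0.072,0.452,0,0],[0.072,0.452,0,0]]}}

```text
time: 13.57
tool_pos: [0.5837, 0.1527, 0.3243]
ee_rot: [-3.113, 0.594, -3.033]
wrist_force: [-0.6, -0.6, -0.1]
width: 0.0001
finger_force: 0.0
```

```bash
python3 - <<'E'
from h import *
r=robot.get_obs();print(r["time"],r["tool_pos"],r["ee_rot"],r["joint_positions"],r["wrist_force"])
s=robot.snapshot("side")[:,:,::-1];t=robot.snapshot("top")[:,:,::-1]
o=np.zeros((600,800,3),np.uint8)
o[:480,:400]=crop(s,290,120,100,120,4);o[:480,400:]=crop(t,200,130,100,120,4)
cv2.imwrite("pics/c5.png",o)
E
```

```text
13.5667 [0.58365293 0.15268263 0.32425663] [-3.11278108  0.59424173 -3.03287921] [ 0.21232793 -0.22612817  1.55004583 -0.09195545  1.22974444 -1.45383419] [-0.57315368 -0.62882666 -0.08924637]
```

View pics/c5.png

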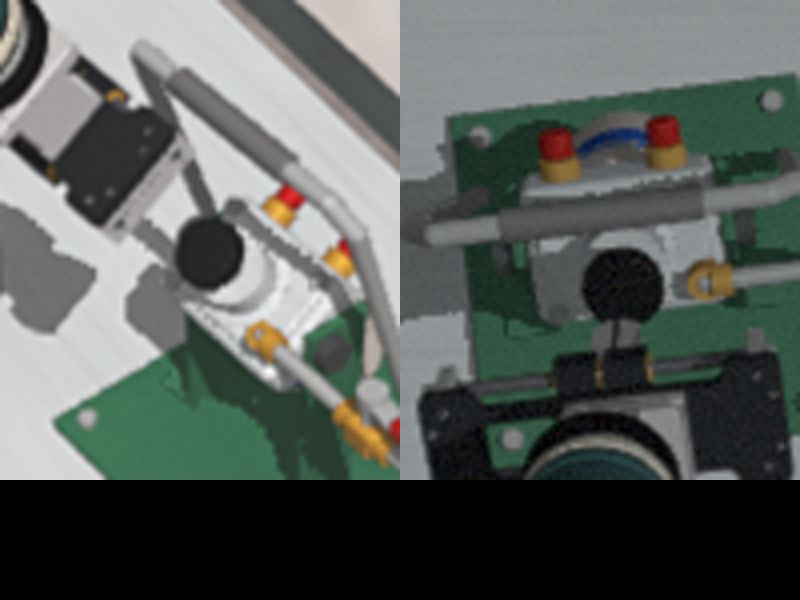

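>>> {"op": "arm_command", "data": {"targets": [[0.025,0.002,-0.045,0],[0.05,0.004,-0.09,0],[0.0706,0.006,-0.128,0],[0.0706,0.006,-0.128,0],[0.0706,0.006,-0.128,0]]}}

```text
time: 14.08
tool_pos: [0.6158, 0.1512, 0.2595]
ee_rot: [-3.113, 0.592, -3.039]
wrist_force: [0.1, 0.5, -0.5]
width: 0.0005
finger_force: 0.0
```

>>> {"op": "arm_command", "data": {"targets": [[0.0057,0.0006,-0.0082,0],[0.0114,0.0012,-0.0164,0],[0.0114,0.0012,-0.0164,0]]}}

```text
time: 14.33
tool_pos: [0.6222, 0.1527, 0.2535]
ee_rot: [-3.113, 0.596, -3.038]
wrist_force: [-0.6, -0.3, 0.2]
width: 0.0002
finger_force: 0.0
```

>>> {"op": "arm_command", "data": {"targets": [[0.0057,0.0006,-0.0082,0],[0.0114,0.0012,-0.0164,0],[0.0114,0.0012,-0.0164,0]]}}

```text
time: 14.58
tool_pos: [0.6285, 0.1535, 0.246]
ee_rot: [-3.113, 0.598, -3.038]
wrist_force: [-3.9, -0.7, 5.8]
width: 0.0005
finger_force: 2.9
```

>>> {"op": "arm_command", "data": {"targets": [[0.0057,0.0006,-0.0082,0],[0.0114,0.0012,-0.0164,0],[0.0114,0.0012,-0.0164,0]]}}

```text
time: 14.83
tool_pos: [0.6341, 0.1541, 0.2382]
ee_rot: [-3.113, 0.598, -3.038]
wrist_force: [-5.7, -0.4, 6.7]
width: 0.0005
finger_force: 4.5
```

>>> {"op": "arm_command", "data": {"targets": [[0.0057,0.0006,-0.0082,0],[0.0057,0.0006,-0.0082,0],[0.0057,0.0006,-0.0082,0]]}}

```text
time: 15.08
tool_pos: [0.6366, 0.1544, 0.2347]
ee_rot: [-3.113, 0.598, -3.038]
wrist_force: [-6.6, -0.8, 7.4]
width: 0.0007
finger_force: 5.2
```

>>> {"op": "arm_command", "data": {"targets": [[0.0035,0.0004,-0.005,0],[0.0035,0.0004,-0.005,0],[0.0035,0.0004,-0.005,0]]}}

```text
time: 15.33
tool_pos: [0.6374, 0.1545, 0.2337]
ee_rot: [-3.113, 0.597, -3.038]
wrist_force: [-14.5, -2.8, 12.1]
width: 0.0002
finger_force: 9.5
```

>>> {"op": "arm_command", "data": {"targets": [[-0.02,-0.002,0.029,0],[-0.04,-0.004,0.0573,0],[-0.04,-0.004,0.0573,0],[-0.04,-0.004,0.0573,0],[-0.04,-0.004,0.0573,0],[-0.04,-0.004,0.0573,0]]}}

```text
time: 15.83
tool_pos: [0.6177, 0.1524, 0.2558]
ee_rot: [-3.113, 0.591, -3.038]
wrist_force: [0.4, 0.2, -0.4]
width: 0.0006
finger_force: 0.0
```

>>> {"op": "arm_command", "data": {"targets": [[0.01,0.001,-0.0143,0],[0.02,0.002,-0.0287,0],[0.03,0.003,-0.043,0],[0.037,0.0037,-0.053,0],[0.0404,0.004,-0.0579,0],[0.0404,0.004,-0.0579,0],[0.0404,0.004,-0.0579,0],[0.0404,0.004,-0.0579,0]]}}

```text
time: 16.5
tool_pos: [0.6364, 0.1545, 0.2328]
ee_rot: [-3.113, 0.594, -3.038]
wrist_force: [-24.4, -2.4, 19.0]
width: 0.0006
finger_force: 14.8
```

>>> {"op": "arm_command", "data": {"targets": [[-0.02,-0.002,0.029,0],[-0.04,-0.004,0.0573,0],[-0.04,-0.004,0.0573,0],[-0.04,-0.004,0.0573,0],[-0.04,-0.004,0.0573,0],[-0.04,-0.004,0.0573,0]]}}

```text
time: 17.0
tool_pos: [0.618, 0.1523, 0.2548]
ee_rot: [-3.113, 0.59, -3.038]
wrist_force: [0.2, -0.5, -0.8]
width: 0.0003
finger_force: 0.0
```

>>> {"op": "arm_command", "data": {"targets": [[0.01,0.001,-0.0143,0],[0.02,0.002,-0.0287,0],[0.03,0.003,-0.043,0],[0.037,0.0037,-0.053,0],[0.0404,0.004,-0.0579,0],[0.0404,0.004,-0.0579,0],[0.0404,0.004,-0.0579,0],[0.0404,0.004,-0.0579,0]]}}

```text
time: 17.67
tool_pos: [0.6363, 0.1544, 0.2327]
ee_rot: [-3.113, 0.594, -3.038]
wrist_force: [-26.3, -3.7, 19.2]
width: 0.0003
finger_force: 15.9
```

>>> {"op": "arm_command", "data": {"targets": [[-0.02,-0.002,0.029,0],[-0.04,-0.004,0.0573,0],[-0.06,-0.006,0.09,0],[-0.08,-0.01,0.12,0],[-0.08,-0.01,0.12,0],[-0.08,-0.01,0.12,0]]}}

```text
time: 18.17
tool_pos: [0.5989, 0.1496, 0.2888]
ee_rot: [-3.113, 0.595, -3.038]
wrist_force: [0.6, 0.1, -0.7]
width: 0.0004
finger_force: 0.0
```

>>> {"op": "arm_command", "data": {"targets": [[-0.08,-0.02,0.04,0.03],[-0.14,-0.07,0.08,0.06],[-0.16,-0.14,0.1,0.1],[-0.16,-0.22,0.1,0.14],[-0.16,-0.3,0.1,0.18],[-0.14,-0.37,0.1,0.21],[-0.1,-0.43,0.1,0.21],[-0.04,-0.43,0.1,0.21]]}}

```text
time: 18.83
tool_pos: [0.5737, -0.0691, 0.3366]
ee_rot: [-3.115, 0.592, -2.606]
wrist_force: [0.3, 0.5, 0.7]
width: 0.0004
finger_force: 0.0
```

>>> {"op": "arm_command", "data": {"targets": [[0.06,0,0,0],[0.12,0,0,0],[0.18,0,0,0],[0.24,0.01,0,0],[0.256,0.02,0,0],[0.256,0.03,-0.06,0],[0.256,0.03,-0.1,0],[0.256,0.03,-0.1,0]]}}

```text
time: 19.5
tool_pos: [0.6998, -0.0471, 0.279]
ee_rot: [-3.126, 0.584, -2.605]
wrist_force: [-0.8, -0.5, -1.1]
width: 0.0006
finger_force: 0.0
```

```bash
python3 - <<'E'
from h import *
r=robot.get_obs();print(r["time"],r["tool_pos"],r["ee_rot"],r["joint_positions"],r["wrist_force"])
s=robot.snapshot("side")[:,:,::-1];t=robot.snapshot("top")[:,:,::-1]
o=np.zeros((600,800,3),np.uint8)
o[:480,:400]=crop(s,340,170,100,120,4);o[:480,400:]=crop(t,270,150,100,120,4)
cv2.imwrite("pics/c6.png",o)
E
```

```text
19.5 [ 0.69982518 -0.04705918  0.27900272] [-3.1260793   0.58428505 -2.60452351] [-0.36338802  0.08340721  1.34470443  0.44944876  1.33604917 -2.48800392] [-0.78585293 -0.53194821 -1.12339066]
```

View pics/c6.png

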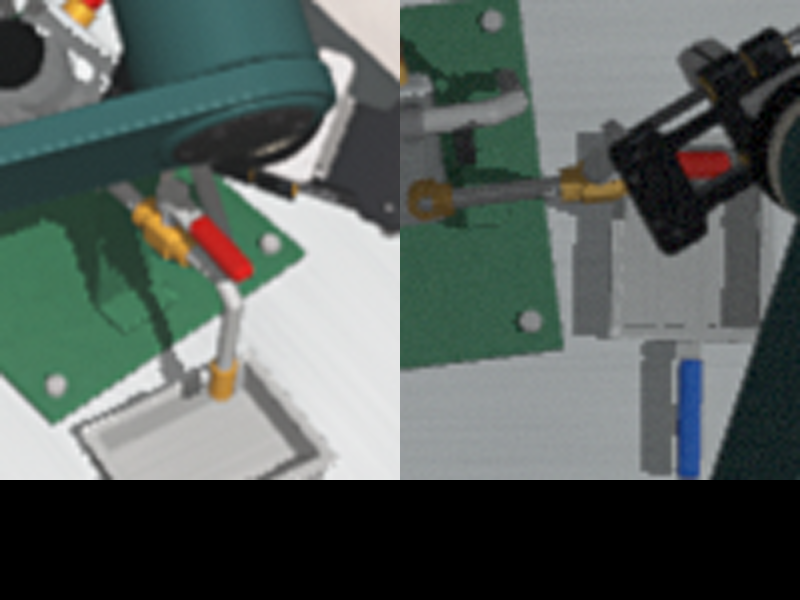

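>>> {"op": "arm_command", "data": {"targets": [[0.01,0,-0.05,0],[0.01,0,-0.1,0],[0.01,0,-0.126,0],[0.01,0,-0.126,0],[0.01,0,-0.126,0]]}}

```text
time: 20.02
tool_pos: [0.7075, -0.0481, 0.2266]
ee_rot: [-3.113, 0.595, -2.598]
wrist_force: [-0.8, 0.1, 1.3]
width: 0.0001
finger_force: 0.0
```

```bash
python3 - <<'E'
from h import *
r=robot.get_obs();print(r["time"],r["tool_pos"],r["ee_rot"],r["joint_positions"],r["wrist_force"])
s=robot.snapshot("side")[:,:,::-1];t=robot.snapshot("top")[:,:,::-1]
o=np.zeros((600,800,3),np.uint8)
o[:480,:400]=crop(s,340,170,100,120,4);o[:480,400:]=crop(t,270,150,100,120,4)
cv2.imwrite("pics/c7.png",o)
E
```

```text
20.0167 [ 0.7074543  -0.04810247  0.22661199] [-3.1131778   0.59526972 -2.59838577] [-0.36104487  0.10341581  1.43085517  0.46619513  1.22557381 -2.54064553] [-0.7520218   0.05235054  1.34356954]
```

View pics/c7.png

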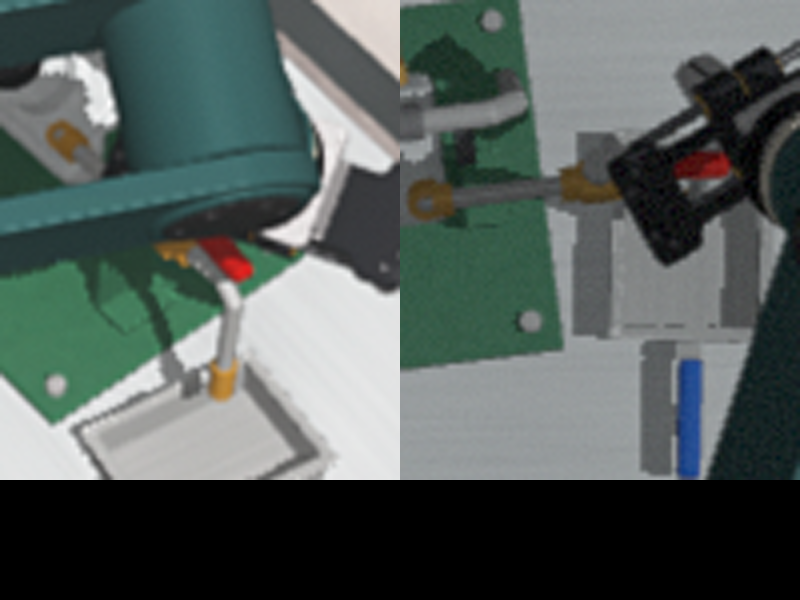

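>>> {"op": "arm_command", "data": {"targets": [[0,0,0,-0.05],[0,0,0,-0.07],[0,0,-0.012,-0.07],[0,0,-0.024,-0.07],[0,0,-0.024,-0.07]]}}

```text
time: 20.53
tool_pos: [0.7069, -0.048, 0.2128]
ee_rot: [-3.114, 0.593, -2.744]
wrist_force: [-1.2, 0.2, -1.1]
width: 0.0005
finger_force: 0.0
```

>>> {"op": "arm_command", "data": {"targets": [[-0.02,0,0,0],[-0.04,0,0,0],[-0.06,0,0,0],[-0.06,0,0,0]]}}

```text
time: 20.87
tool_pos: [0.676, -0.0484, 0.2147]
ee_rot: [-3.112, 0.595, -2.745]
wrist_force: [-0.2, -0.6, 0.8]
width: 0.0005
finger_force: 0.1
```

>>> {"op": "arm_command", "data": {"targets": [[-0.02,0,0,0],[-0.04,0.005,0,0],[-0.06,0.01,0,0],[-0.06,0.01,0,0]]}}

```text
time: 21.2
tool_pos: [0.6457, -0.0427, 0.2146]
ee_rot: [-3.112, 0.594, -2.744]
wrist_force: [0.4, -0.9, 0.7]
width: 0.0007
finger_force: 0.2
```

```bash
cat >> h.py <<'E'
def red(n,box):
    x0,y0,x1,y1=box;g=robot.snapshot(n)[y0:y1,x0:x1].astype(int)
    m=((g[...,0]>110)&(g[...,1]<60)&(g[...,2]<60)).astype(np.uint8)
    k,l,st,c=cv2.connectedComponentsWithStats(m)
    for i in range(1,k):
        if st[i,4]<6: continue
        v,u=np.where(l==i);w,V=np.linalg.eigh(np.cov(u,v));print(n,st[i,4],c[i]+[x0,y0],"dir",V[:,1],w**.5)
E
python3 - <<'E'
from h import *
red("top",(300,170,375,230));red("side",(370,200,420,260))
E
```

>>> {"op": "arm_command", "data": {"targets": [[-0.027,0.01,0,0],[-0.05,0.024,0,0],[-0.06,0.036,0,0],[-0.06,0.046,0,0],[-0.06,0.046,0,0]]}}

```text
time: 21.72
tool_pos: [0.6168, -0.0198, 0.2134]
ee_rot: [-3.112, 0.593, -2.743]
wrist_force: [-1.4, -2.5, 0.5]
width: 0.0003
finger_force: 1.0
```

>>> {"op": "arm_command", "data": {"targets": [[0,0.01,0,0],[0,0.02,0,0],[0,0.02,0,0]]}}

```text
time: 21.97
tool_pos: [0.6173, -0.0151, 0.2134]
ee_rot: [-3.101, 0.589, -2.742]
wrist_force: [-5.9, -15.1, 1.6]
width: 0.0004
finger_force: 7.3
```

```bash
python3 - <<'E'
from h import *
red("top",(300,170,375,230));red("side",(360,200,420,260))
r=robot.get_obs();print(r["tool_pos"],r["joint_positions"],r["wrist_force"])
E
```

```text
top 18 [321.83333333 203.94444444] dir [-0.85504346  0.51855635] [1.06784985 1.53506636]
[ 0.61732115 -0.0151213   0.21341425] [-0.30797654 -0.1466391   1.70035968  0.37632668  1.12235282 -2.34955574] [ -6.02524956 -15.35440253   2.25586647]
```

>>> {"op": "arm_command", "data": {"targets": [[0.0,-0.04,0,0],[0,-0.1,0,0],[-0.02,-0.14,0.05,0],[-0.05,-0.18,0.12,0],[-0.1,-0.24,0.18,0],[-0.18,-0.3,0.22,0],[-0.24,-0.36,0.24,0],[-0.3,-0.42,0.24,0]]}}

```text
time: 22.73
tool_pos: [0.5156, -0.1629, 0.3499]
ee_rot: [-3.121, 0.573, -2.791]
wrist_force: [0.2, -0.0, 0.1]
width: 0.0003
finger_force: 0.0
```

>>> {"op": "arm_command", "data": {"targets": [[-0.06,-0.08,0,0],[-0.1,-0.16,0,0],[-0.1,-0.24,0,0],[-0.1,-0.32,0,0],[-0.1,-0.32,0,0]]}}

```text
time: 23.15
tool_pos: [0.5207, -0.2347, 0.3835]
ee_rot: [3.14, 0.545, -2.852]
wrist_force: [0.7, 0.1, -1.1]
width: 0.0004
finger_force: 0.0
```

```bash
python3 - <<'E'
from h import *
r=robot.get_obs();print(r["time"],r["tool_pos"],r["wrist_force"])
s=robot.snapshot("side")[:,:,::-1];t=robot.snapshot("top")[:,:,::-1]
o=np.zeros((600,800,3),np.uint8)
o[:600,:400]=crop(s,320,140,100,150,4);o[:440,400:]=crop(t,270,150,100,110,4)
o[445:600,400:]=cv2.resize(t[100:480,20:620],(400,253))[:155]
cv2.imwrite("pics/c8.png",o)
E
```

```text
23.15 [ 0.52073654 -0.23467807  0.38351622] [ 0.68742454  0.09970037 -1.0988085 ]
```

View pics/c8.png

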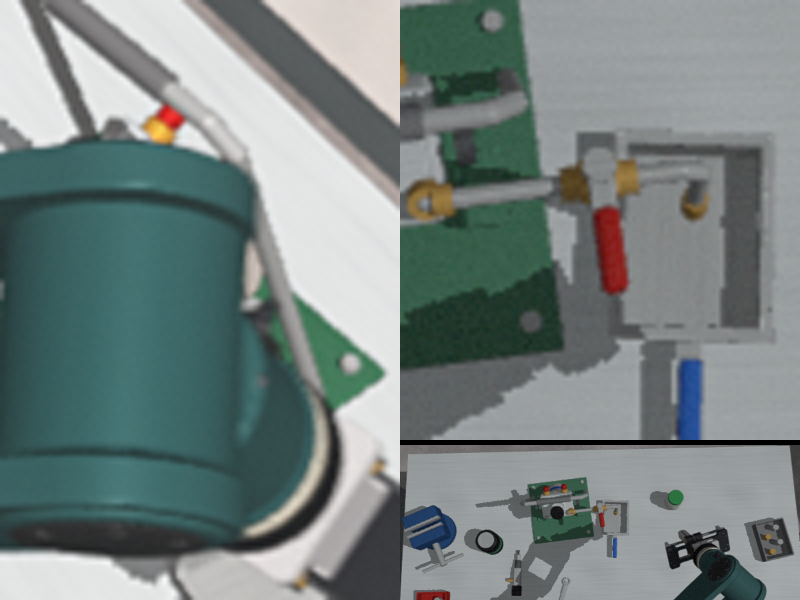

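```bash
python3 -c "
from bench import robot
print(robot.close_job())"
```

```text
the job is handed in; nothing more can be done
None
```

The job is handed in at about 23 s of the 69 s allowed: the pan is flat under the spout, the primer got three full strokes with the tap still open, and the tap is shut against its stop, square across the pipe in the last picture; the bystanders look unmoved, and I have no verdict from the judge yet.

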